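# Load a bearing into the push-up magazine

## Robot

A 7-joint arm with a two-finger parallel gripper is mounted at the origin on the work surface; the furniture and walls round the work are solid. World frame = base frame: x ahead of the robot, y to its left, z up, the work surface at z = 0. Lengths are in m, angles in degrees, forces in N, time in s.
With the tool pointing down it reaches from about 0.425 to 0.95 m from the base axis. Payload 4.7 kg.
Tool frame: the origin (TCP) lies between the finger pads; the fingertips stand 14 mm ahead of it and the grasp point (between the pads) lies 5 mm behind it; z points along the fingers, y is the line along which they close (so a half turn about z gives the same grasp; the last joint's range is limited). The gripper opens to 85 mm and grips with 20 to 120 N. Pads are 22 mm wide; open, the fingers measure 114 mm over their backs; the gripper's body (76 mm by 85 mm) begins 54 mm behind the grasp point. The pads swing forward as they close: fully open they stand 13 mm farther back than shut.
Start: joints at [-65.197, 26.849, -2.785, 87.806, 1.381, 65.374, -4.715], TCP at [0.301, 0.604, 0.245] pointing down, gripper open.
Joint ranges: [-148.3, 148.3], [-19.14, 114.17], [-79.39, 73.82], [5.75, 140.21], [-59.74, 239.74], [12.07, 113.84], [-152.46, 152.46]. Speed limits (degrees/s): [147.25, 147.25, 180, 180, 180, 180, 180].

## Interface

Orientations are given as [roll, pitch, yaw] about the fixed x, y, z axes, in that order (R = Rz(yaw) Ry(pitch) Rx(roll)).
In Python, from station import status, eyes, bot gives the robot as it stands.
- The arm moves only by the tool arm_command, never from a script. Its argument "series" is a list that holds one entry, the list of rows, each a list of 7 numbers: the turn, a rotation vector about the tool's x, y, z in degrees, then the shift along the tool's x, y, z in mm, then the closure, from 0 (fully open) to 1 (shut). In form: [[[wx, wy, wz, dx, dy, dz, jaw], ...]]. A call has 1 to 8 rows; each row shifts and turns the commanded pose from where the row before left it, along the tool's axes as they then stand; what a row does not reach is not made up. A row lasts 1/10 s, in which the tool goes at most 50 mm and 8.59 degrees, less where a joint would pass 70% of its speed; a pose out of reach is approached as far as the arm can. A call is refused whole if a number of a shift passes 50 or a number of a turn 8.59, either way. A call with a gripper value outside its range is refused whole. The fingers move at their own pace and stop on an object; "grip_force" is the grip in N (left out, the last holds). Time passes only in rows, so rows that do not move let the fingers close. It gives the time, the measured TCP pose, the force, the opening and the grip force at its end, in the units of the state.
- status.state(): the state, without advancing time (a new reading comes with each control period).
- eyes.capture(name): name is "side" or "top"; returns a dict with "color" (384x512x3 uint8, blue, green, red), "fx", "fy", "cx", "cy" (pixels), "world_to_cam" (4x4, takes a point from world to camera coordinates). Camera axes: x right, y down, z forward; pixel columns grow to the right and rows downward; lengths in m; the calibration is good to about 2 mm. A picture is of the moment at which its call begins. There is no depth.
- bot.hand_in(): hands the job in; it is judged then, once.
The state is a dict: "time_s": time; "joint_pos": joint angles; "joint_velocities": joint speeds; "joint_efforts": joint torques, N m; "tcp_pos": TCP position; "tcp_rot": TCP orientation; "ft_force": force on the tool from outside, world axes, zero at the start; "ft_torque": the same for the moment, N m; "finger_gap": finger opening in m; "grasp_force": force on a finger pad.
Only numpy, scipy, OpenCV 4.12 (cv2) and the standard library are available. Lean on these libraries where they do the work, as an engineer would, in place of code of your own. Each camera call takes 0.05 s, during which the arm holds its last target. There are 200 camera calls.

## Task

Load the single bearing that waits on the level loading shelf into the bearing magazine: with closed fingertips behind it, gently push it along the gutter and up the incline, over the sprung catch in the floor and against the two bearings already stored there (they are to roll ahead of it), until the catch snaps up behind it. Then draw back so that all three rest against the catch and do not roll back. Only push: do not pinch or lift a bearing, and leave the things lying round the magazine alone.

Things in the scene. Friction and masses are not known exactly. Their poses are not given: they have to be found in the camera images.
- magazine: bearing magazine fixed to the bench: base plate 303 x 64 x 9 mm under a narrow steel gutter, 11.6 mm wide inside, 17.6 outside. Origin: mid-gutter at bench height; x along it to the uphill end, z up. Cheeks stand 13 mm over the floor everywhere. Level loading shelf, floor 24 mm above the bench, from x = -140 to -46 mm; then a 12 degree incline. Tallest part: stop block, 96 mm
- incline: sloped part of the gutter, rising at 12 degrees, fixed to the magazine; floor and bearings are oiled and slippery (friction about 0.2). Origin: on the gutter floor at its foot; x = uphill along the floor, y = across, z = square to the floor. A bearing resting on the floor has its centre at z = 20 mm, and its upper 27 mm stands free above the cheeks
- shelf_end (a point): point on the floor of the loading shelf, mid-width, at its low end wall (x = -140 mm, z = 24 mm in the magazine's frame)
- incline_foot (a point): point on the gutter floor, mid-width, where the level shelf meets the incline
- end_stop (a point): centre of the rubber face of the end stop, 181 mm up the incline from its foot and 20 mm off the floor. With three bearings in the row and the last one leaning on the catch, 8 mm of play is left
- catch (a joint): one-way catch (rad): steel blade 6.6 mm wide in the gutter floor, on a pin 30 mm up the incline. 0 = up: its back rises uphill to 8 mm over the floor and ends in a steep face 56 mm up. A bearing pushed uphill presses it down (0.34 = flush); a light spring (0.01-0.02 N m) lifts it behind the bearing, which then leans on the face with its centre 72 mm up
- new_bearing_center (a point): centre of the bearing to be loaded: ball bearing, 40 mm outer diameter, 10 mm wide, about 45 g (mass varies), standing on edge in the gutter so that it can roll; at the start it stands alone on the level loading shelf, at the low end. Its axis lies across the gutter
- new_bearing: the same bearing; origin on its axis at one side face, z = along its axis (so the origin turns with it as it rolls and lies 5 mm beside the centre)
- row_bearing_1_center (a point): centre of the lower stored bearing: ball bearing, 40 mm outer diameter, 10 mm wide, about 45 g (mass varies), standing on edge in the gutter so that it can roll; at the start it leans on the catch. Loaded, it ends about 112 mm up the incline
- row_bearing_1: the lower stored bearing; origin on its axis at one side face
- row_bearing_2_center (a point): centre of the upper stored bearing: ball bearing, 40 mm outer diameter, 10 mm wide, about 45 g (mass varies), standing on edge in the gutter so that it can roll; it leans on the lower one and ends about 153 mm up the incline
- row_bearing_2: the upper stored bearing; origin on its axis at one side face
- caliper: bystander: digital caliper, 190 mm long, 12 mm high, lying flat on the robot's side of the magazine; leave it
- nut_box: bystander: small green open box with nuts, 45 x 75 x 22 mm, beyond the magazine; leave it
- servo: bystander: black servo motor, 25 x 52 x 36 mm, beyond the magazine; leave it
- hex_key: bystander: black L-shaped hex key, 31 x 82 x 8 mm, beyond the magazine near its low end; leave it
There are look-alikes about, which are no part of the job. What is shaped like the new_bearing but purple is not meant.

How it is judged (in metres and radians):
On the way:
1. the new bearing is rolled from the shelf on to the incline and presses the catch down (value of joint catch above 0.1 rad and x of new_bearing_center in the frame of incline between 0.015 and 0.08 m), for 0.02 s.
At the end, for the whole second after the job is handed in: All three bearings sit at rest (under 20 mm/s) on the incline above the catch, centres 64-92, 104-133 and 144-173 mm up from its foot, the new one lowest, each within 4 mm of resting on the floor; the catch is up again (under 0.08 rad) (x of new_bearing_center in the frame of incline between 0.064 and 0.092 m and x of row_bearing_1_center in the frame of incline between 0.104 and 0.133 m and x of row_bearing_2_center in the frame of incline between 0.144 and 0.173 m and z of each of new_bearing_center, row_bearing_1_center, row_bearing_2_center in the frame of incline below 0.024 m and value of joint catch below 0.08 rad and linear speed of each of new_bearing, row_bearing_1, row_bearing_2 below 0.02 m/s); the robot touches nothing.
It fails at once if a bearing is lifted more than 12 mm off the gutter floor ((z of new_bearing_center in the frame of incline above 0.032 m and z of new_bearing_center in the frame of magazine above 0.056 m) or (z of row_bearing_1_center in the frame of incline above 0.032 m and z of row_bearing_1_center in the frame of magazine above 0.056 m) or (z of row_bearing_2_center in the frame of incline above 0.032 m and z of row_bearing_2_center in the frame of magazine above 0.056 m)).
It fails at once if a bearing leaves the gutter sideways or falls from it ((y of new_bearing_center in the frame of magazine above 0.02 m or y of new_bearing_center in the frame of magazine below -0.02 m or z of new_bearing_center in the frame of magazine below 0.03 m) or (y of row_bearing_1_center in the frame of magazine above 0.02 m or y of row_bearing_1_center in the frame of magazine below -0.02 m or z of row_bearing_1_center in the frame of magazine below 0.03 m) or (y of row_bearing_2_center in the frame of magazine above 0.02 m or y of row_bearing_2_center in the frame of magazine below -0.02 m or z of row_bearing_2_center in the frame of magazine below 0.03 m)).
It fails at once if a bearing is pinched, or pushed with more than 25 N (contact force between the fingers and new_bearing above 25 N or contact force between the fingers and row_bearing_1 above 25 N or contact force between the fingers and row_bearing_2 above 25 N).
It fails at once if the caliper, nut box, servo or hex key is moved more than 15 mm (distance of any of caliper, nut_box, servo, hex_key from where it was at the start of the episode above 0.015 m).
It also fails if it takes over 42 s, if anything falls off the work surface, if the arm or the gripper's body presses on something with over 40 N, if the wrist force passes 120 N, or if a joint passes its speed limit or range.

## Working session

There is one attempt and no reset: what is moved stays moved. The work goes in short steps, Python scripts to look and compute and a tool call to move; the robot and the scene stay as the last step left them, time stands still between calls to the robot, and variables do not carry over. Pictures are saved under pics/ and viewed, at most 10 in all, crops included, and the job is handed in when it is done.

Besides the shell and the picture viewer there is one more tool, called after "Request:" by a JSON object that holds its "name" and its "arguments", one argument or row to a line. arm_command: Moves the arm, as the interface text tells. Its arguments: {"type":"object","properties":{"series":{"type":"array"},"grip_force":{"type":"number"}},"required":["series"]}

```bash
mkdir -p pics
cat > h.py <<'E'
import numpy as np, cv2
from station import status, eyes, bot
def cap(n,f):
    c=eyes.capture(n); cv2.imwrite('pics/'+f,c['color']); np.savez('pics/'+f+'.npz',**c); return c
def ray(c,u,v):
    T=np.array(c['world_to_cam']);R=T[:3,:3];t=T[:3,3]
    return -R.T@t, R.T@np.array([(u-c['cx'])/c['fx'],(v-c['cy'])/c['fy'],1.])
def plane(c,u,v,z):
    o,d=ray(c,u,v); return o+d*(z-o[2])/d[2]
def proj(c,p):
    q=np.array(c['world_to_cam'])@np.append(p,1); return c['fx']*q[0]/q[2]+c['cx'],c['fy']*q[1]/q[2]+c['cy']
E
python3 - <<'E'
from h import *
a=cap('top','t0.png');b=cap('side','s0.png')
for c in(a,b):print(c['fx'],c['cx'],np.round(ray(c,256,192),3))
print(status.state())
E
```

```text
373.0017872023426 258.21223966333275 [[ 0.427 -0.01   0.922]
 [ 0.124 -0.027 -0.992]]
407.0674578481037 254.56048733729023 [[ 0.127 -0.774  0.386]
 [ 0.479  0.81  -0.339]]
{'time_s': 0.1, 'joint_pos': array([-65.19730305,  26.89688259,  -2.78334959,  87.86510083,
         1.38170296,  65.37484693,  -4.71326754]), 'joint_velocities': array([-0.07380251, -0.05639192, -0.05620396, -0.10026073, -0.0495478 ,
        0.05411925, -0.05794729]), 'joint_efforts': array([ 7.62791005e-04, -5.11512029e+01, -4.70556272e-02, -2.38393056e+01,
        1.08112363e-02,  4.32761764e-03,  1.31536271e-05]), 'tcp_pos': array([0.30053001, 0.60386756, 0.24433003]), 'tcp_rot': array([-1.79896854e+02,  4.71760998e-03,  1.53544778e+02]), 'ft_force': array([-0.17123296, -0.07745004, -0.8152844 ]), 'ft_torque': array([-0.05270198,  0.048277  ,  0.00023585]), 'grasp_force': 0.0, 'finger_gap': 0.08551375835731498}
```

View pics/t0.png

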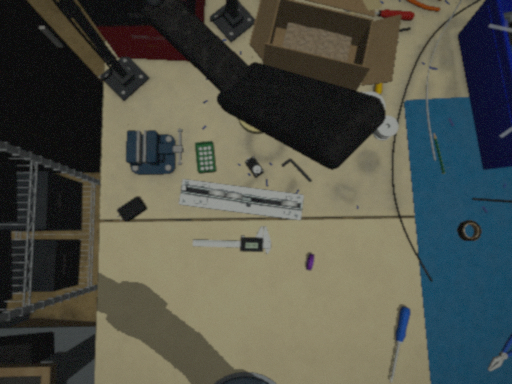

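View pics/s0.png

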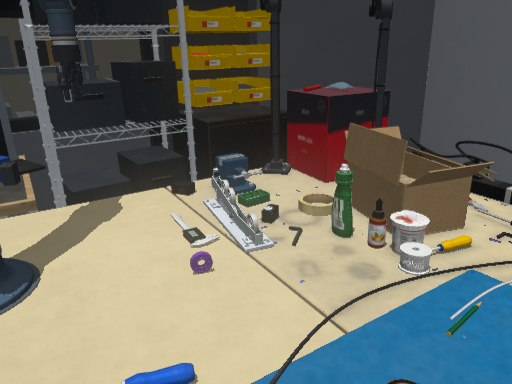

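The top view shows the magazine at about (180–303, 180–218), the caliper at (235,243) and a purple look-alike at (310,261). In the side view the purple ring is at (201,262), and the magazine runs from (213,175) to (265,245). Next I'll crop close.

Run:
```python
from h import *
a=dict(np.load('pics/t0.png.npz'));b=dict(np.load('pics/s0.png.npz'))
A=cv2.resize(a['color'][170:230,170:315],None,fx=5.5,fy=5.5,interpolation=cv2.INTER_CUBIC)
B=cv2.resize(b['color'][160:255,190:310],None,fx=6,fy=6,interpolation=cv2.INTER_CUBIC)
cv2.imwrite('pics/tc.png',A);cv2.imwrite('pics/sc.png',B)
for p in [(180,192),(303,207),(310,261),(241,198)]:print(p,plane(a,*p,0.01))
for p in [(213,200),(262,245),(201,262)]:print(p,plane(b,*p,0.01))
```

```text
(180, 192) [0.54325514 0.15193534 0.01      ]
(303, 207) [ 0.50288938 -0.14954166  0.01      ]
(310, 261) [ 0.37142591 -0.16288999  0.01      ]
(241, 198) [0.52684833 0.00281574 0.01      ]
(213, 200) [0.53477058 0.13671494 0.01      ]
(262, 245) [ 0.50698556 -0.14976086  0.01      ]
(201, 262) [ 0.37668364 -0.14484872  0.01      ]
```

View pics/tc.png

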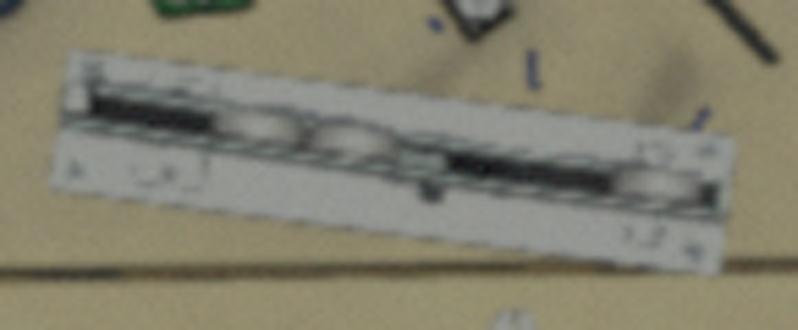

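View pics/sc.png

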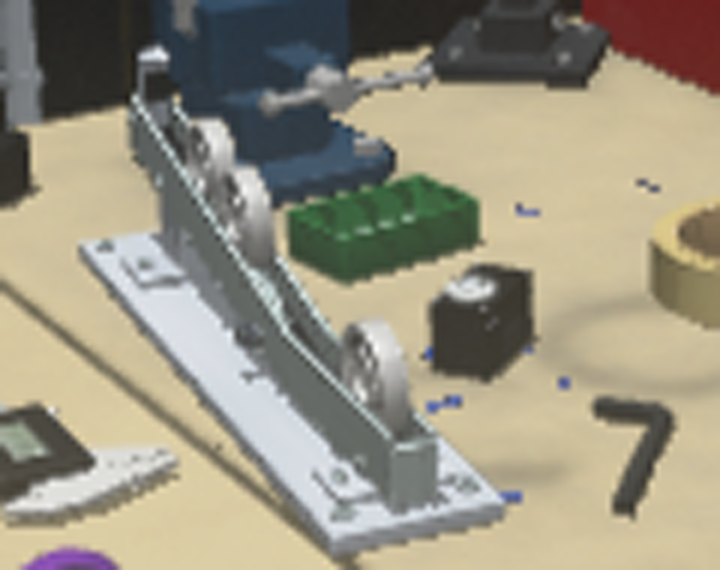

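Candidates in the top view:
- grey bearing alone at the low end, about (289,204)
- stored grey bearings, about (216,194) and (234,196)
- purple look-alike ring, (310,261)
- dark-brown ring on the mat, (470,231)

I choose the grey one at (289,204). The side crop shows it standing alone next to the low end wall, side pixel about (252,223). The uphill end with the stop block is at world +y.

```bash
cat >> h.py <<'E'
def magpose(a):
    hsv=cv2.cvtColor(a['color'],cv2.COLOR_BGR2HSV)
    m=((hsv[...,1]<40)&(hsv[...,2]>95)).astype(np.uint8)*255
    m[:172]=0;m[225:]=0;m[:,:172]=0;m[:,312:]=0
    m=cv2.morphologyEx(m,cv2.MORPH_CLOSE,np.ones((7,7)))
    c=max(cv2.findContours(m,0,2)[0],key=cv2.contourArea)
    P=np.array([plane(a,*p[0],0.009)[:2] for p in c],np.float32)
    return cv2.minAreaRect(P*1000)
E
python3 - <<'E'
from h import *
a=dict(np.load('pics/t0.png.npz'));b=dict(np.load('pics/s0.png.npz'))
print(magpose(a))
U=lambda c,ox,oy,f,x,y,z:plane(c,(x+.5)/f-.5+ox,(y+.5)/f-.5+oy,z).round(4)
K=[U(a,170,170,5.5,*p,.009) for p in [(72,52),(735,138),(717,272),(52,187)]]
print(K,sum(K)/4)
for p in [(333,550),(503,508),(80,247)]:print('side',U(b,190,160,6,*p,.009))
for x in (610,655,700):print('bear',U(a,170,170,5.5,x,185,.055))
# side: ray across vertical plane of gutter
c=sum(K)/4; d=(K[0]+K[3]-K[1]-K[2])[:2];d/=np.linalg.norm(d);n=np.array([d[1],-d[0]])
print('dir',d,np.degrees(np.arctan2(d[1],d[0])))
for p in [(375,375),(345,350),(405,400),(372,320),(205,160),(245,215),(238,440),(415,440)]:
    o,r=ray(b,(p[0]+.5)/6-.5+190,(p[1]+.5)/6-.5+160)
    q=o+r*((c[:2]-o[:2])@n)/(r[:2]@n); print(p,'mag x',((q[:2]-c[:2])@d).round(4),'z',q[2].round(4))
E
```

```text
((536.507568359375, 0.8610992431640625), (304.1805114746094, 91.56996154785156), 81.741943359375)
[array([0.5755, 0.1459, 0.009 ]), array([ 0.5335, -0.1511,  0.009 ]), array([ 0.4734, -0.1414,  0.009 ]), array([0.5149, 0.1542, 0.009 ])] [0.524325 0.0019   0.009   ]
side [ 0.4667 -0.1522  0.009 ]
side [ 0.5288 -0.1581  0.009 ]
side [0.5117 0.1492 0.009 ]
bear [ 0.5086 -0.09    0.055 ]
bear [ 0.5084 -0.1092  0.055 ]
bear [ 0.5082 -0.1285  0.055 ]
dir [0.13952621 0.99021838] 81.97956875846101
(375, 375) mag x -0.113 z 0.0449
(345, 350) mag x -0.0853 z 0.0434
(405, 400) mag x -0.1391 z 0.0463
(372, 320) mag x -0.1118 z 0.0648
(205, 160) mag x 0.0638 z 0.0684
(245, 215) mag x 0.0171 z 0.0603
(238, 440) mag x 0.0398 z -0.0453
(415, 440) mag x -0.1469 z 0.035
```

Request:
{"name": "arm_command", "arguments": {
  "series": [
    [[0, 0, 8.5, 0, 0, 0, 1], [0, 0, 8.5, 0, 0, 0, 1], [0, 0, 8.5, 0, 0, 0, 1], [0, 0, 8.5, 0, 0, 0, 1], [0, 0, 8.5, 0, 0, 0, 1], [0, 0, 8.5, 0, 0, 0, 1], [0, 0, 8.5, 0, 0, 0, 1], [0, 0, 8.5, 0, 0, 0, 1]]
  ],
  "grip_force": 20
}}

```text
time_s: 0.9
tcp_pos: [0.3005, 0.604, 0.2447]
tcp_rot: [-180.0, 0.1, 85.2]
ft_force: [-0.1, -0.5, -0.3]
finger_gap: 0.0001
grasp_force: 0.0
```

Request:
{"name": "arm_command", "arguments": {
  "series": [
    [[0, 0, 3.5, -30, 13, 1, 1], [0, 0, 0, -30, 13, 1, 1], [0, 0, 0, -30, 13, 1, 1], [0, 0, 0, -30, 13, 1, 1], [0, 0, 0, -30, 13, 1, 1], [0, 0, 0, -30, 13, 1, 1], [0, 0, 0, -30, 13, 1, 1], [0, 0, 0, -30, 13, 1, 1]]
  ]
}}

```text
time_s: 1.7
tcp_pos: [0.3724, 0.3513, 0.237]
tcp_rot: [-180.0, 0.0, 82.1]
ft_force: [0.5, -0.5, 0.1]
finger_gap: 0.0001
grasp_force: 0.0
```

Request:
{"name": "arm_command", "arguments": {
  "series": [
    [[0, 0, 0, -30, 13, 1, 1], [0, 0, 0, -30, 13, 1, 1], [0, 0, 0, -30, 13, 1, 1], [0, 0, 0, -30, 13, 1, 1], [0, 0, 0, -30, 13, 1, 1], [0, 0, 0, -30, 13, 1, 1], [0, 0, 0, -30, 13, 1, 1], [0, 0, 0, -30, 13, 1, 1]]
  ]
}}

```text
time_s: 2.5
tcp_pos: [0.4421, 0.0994, 0.2291]
tcp_rot: [-180.0, -0.0, 82.1]
ft_force: [0.7, -0.0, 0.3]
finger_gap: -0.0
grasp_force: 0.0
```

Request:
{"name": "arm_command", "arguments": {
  "series": [
    [[0, 0, 0, -30, 12, 2, 1], [0, 0, 0, -30, 12, 2, 1], [0, 0, 0, -30, 12, 2, 1], [0, 0, 0, -30, 12, 2, 1], [0, 0, 0, -30, 12, 10, 1], [0, 0, 0, -30, 12, 20, 1], [0, 0, 0, -30, 12, 30, 1], [0, 0, 0, -30, 12, 30, 1]]
  ]
}}

```text
time_s: 3.3
tcp_pos: [0.5044, -0.1512, 0.1303]
tcp_rot: [180.0, -0.0, 82.1]
ft_force: [0.1, 1.5, 0.7]
finger_gap: -0.0
grasp_force: 0.0
```

Run:
```python
from h import *
b=cap('side','s1.png');a=cap('top','t1.png')
s=status.state();print(s['tcp_pos'],s['tcp_rot'])
B=cv2.resize(b['color'][160:255,180:300],None,fx=5,fy=5,interpolation=cv2.INTER_CUBIC)
A=cv2.resize(a['color'][170:225,170:330],None,fx=3.75,fy=3.75,interpolation=cv2.INTER_CUBIC)
cv2.imwrite('pics/c1.png',B)
t=s['tcp_pos']+[0,0,-.014];d=np.array([.1392,.9903,0])
print('tip proj side',proj(b,t),proj(b,t+.011*d),proj(b,t-.011*d))
```

```text
[ 0.50141728 -0.1544244   0.1277299 ] [-179.61404561    0.19815682   81.64129824]
tip proj side (np.float64(259.734178234455), np.float64(197.67660826159218)) (np.float64(257.4474479837857), np.float64(195.87565416049227)) (np.float64(262.0784199599592), np.float64(199.52285652296052))
```

View pics/c1.png

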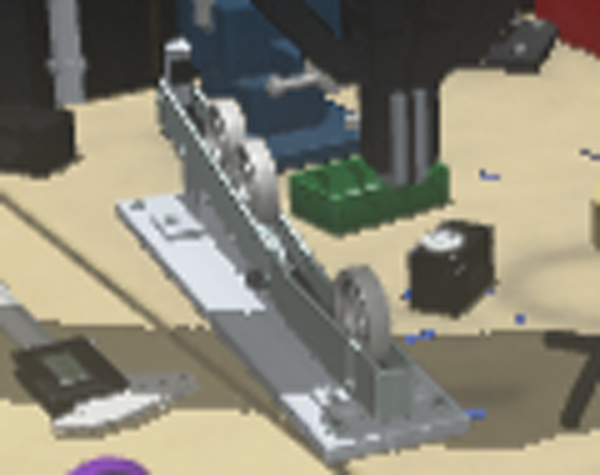

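The side crop shows the closed tips at crop (400,185), which is where the projection predicts. They are in line with the gutter and behind the new bearing at crop (362,310). Descending now.

Request:
{"name": "arm_command", "arguments": {
  "series": [
    [[0, 0, 0, 0, 0, 15, 1], [0, 0, 0, 0, 0, 15, 1], [0, 0, 0, 0, 0, 15, 1], [0, 0, 0, 0, 0, 12, 1], [0, 0, 0, 0, 0, 10, 1], [0, 0, 0, 0, 0, 6, 1], [0, 0, 0, 0, 0, 0, 1], [0, 0, 0, 0, 0, 0, 1]]
  ]
}}

```text
time_s: 4.2
tcp_pos: [0.5043, -0.1503, 0.0586]
tcp_rot: [180.0, -0.0, 82.0]
ft_force: [0.3, -0.3, 0.5]
finger_gap: -0.0002
grasp_force: 0.0
```

Run:
```python
from h import *
b=cap('side','s2.png')
s=status.state();print(s['tcp_pos'],s['tcp_rot'],s['ft_force'])
B=cv2.resize(b['color'][180:255,220:300],None,fx=7,fy=7,interpolation=cv2.INTER_CUBIC)
cv2.imwrite('pics/c2.png',B)
```

```text
[ 0.50440195 -0.15035236  0.05874551] [ 1.79945491e+02 -2.35858738e-03  8.20387620e+01] [-0.04553731 -0.6984975   0.66618683]
```

View pics/c2.png

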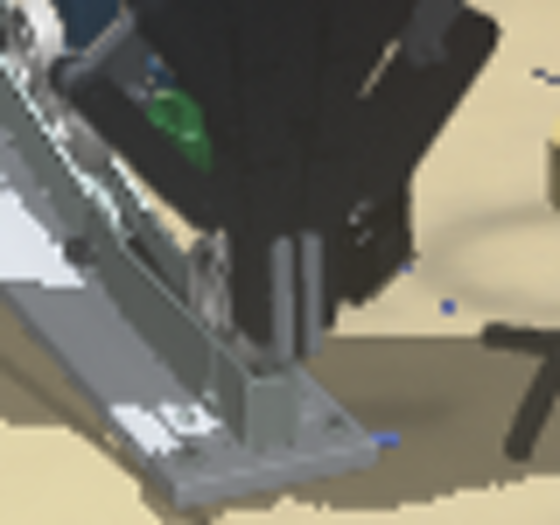

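The crop shows the closed tips just over the end wall. The seam's lower end is at crop (298,355) and the wall's top centre at about (274,378). Next I'll check the sideways alignment.

Run:
```python
from h import *
b=dict(np.load('pics/s2.png.npz'));t=np.array([.5044,-.1503,.0587]);d=np.array([.1395,.9902]);n=np.array([.9902,-.1395]);c=np.array([.5243,.0019])
f=lambda x,y:((x+.5)/7-.5+220,(y+.5)/7-.5+180)
for nm,p,z in[('seam',(298,355),.0447),('wall top L',(249,378),.037),('wall top R',(298,376),.037),('wallbotL',(249,447),.009),('plate near corner L',(175,485),.009),('plate R',(378,448),.009)]:
    q=plane(b,*f(*p),z)[:2];print(nm,q.round(4),'mag',((q-c)@d).round(4),((q-c)@n).round(4))
print('tcp mag',(t[:2]-c)@d,(t[:2]-c)@n)
```

```text
seam [ 0.5051 -0.1545] mag -0.1576 0.0029
wall top L [ 0.4942 -0.1457] mag -0.1503 -0.0092
wall top R [ 0.5064 -0.1523] mag -0.1552 0.0037
wallbotL [ 0.5001 -0.1345] mag -0.1385 -0.0049
plate near corner L [ 0.4707 -0.143 ] mag -0.1509 -0.0328
plate R [ 0.5307 -0.1558] mag -0.1552 0.0283
tcp mag -0.15348449 0.0015269199999999733
```

Request:
{"name": "arm_command", "arguments": {
  "series": [
    [[0, 0, 0, 0, -3, 3, 1], [0, 0, 0, 3, 0, 0, 1], [0, 0, 0, 3, 0, 0, 1], [0, 0, 0, 3, 0, 0, 1], [0, 0, 0, 3, 0, 0, 1], [0, 0, 0, 4, 0, 0, 1], [0, 0, 0, 4, 0, 0, 1], [0, 0, 0, 4, 0, 0, 1]]
  ]
}}

```text
time_s: 5.05
tcp_pos: [0.5045, -0.1256, 0.0553]
tcp_rot: [-180.0, -0.0, 82.1]
ft_force: [-0.2, 0.4, 0.5]
finger_gap: 0.0002
grasp_force: 0.0
```

Request:
{"name": "arm_command", "arguments": {
  "series": [
    [[0, 0, 0, 5, 0, 0, 1], [0, 0, 0, 5, 0, 0, 1], [0, 0, 0, 5, 0, 0, 1], [0, 0, 0, 5, 0, 0, 1], [0, 0, 0, 5, 0, 0, 1], [0, 0, 0, 5, 0, 0, 1], [0, 0, 0, 5, 0, 0, 1], [0, 0, 0, 5, 0, 0, 1]]
  ]
}}

```text
time_s: 5.85
tcp_pos: [0.51, -0.086, 0.0553]
tcp_rot: [-180.0, -0.0, 82.0]
ft_force: [0.4, -0.7, -0.2]
finger_gap: 0.0002
grasp_force: 0.0
```

```bash
cat >> h.py <<'E'
d=np.array([.1395,.9902]);n=np.array([.9902,-.1395]);c0=np.array([.5243,.0019])
def mag(t): q=t[:2]-c0; return (q@d).round(4),(q@n).round(4)
E
python3 - <<'E'
from h import *
s=status.state();print(s['tcp_pos'],mag(s['tcp_pos']),s['tcp_rot'],s['ft_force'])
b=cap('side','s3.png')
cv2.imwrite('pics/c3.png',cv2.resize(b['color'][165:255,200:300],None,fx=6,fy=6,interpolation=cv2.INTER_CUBIC))
E
```

```text
[ 0.50995711 -0.08598888  0.0552868 ] (np.float64(-0.089), np.float64(-0.0019)) [-1.79999319e+02 -5.71529216e-03  8.20427140e+01] [ 0.37677473 -0.65883126 -0.17047397]
```

View pics/c3.png

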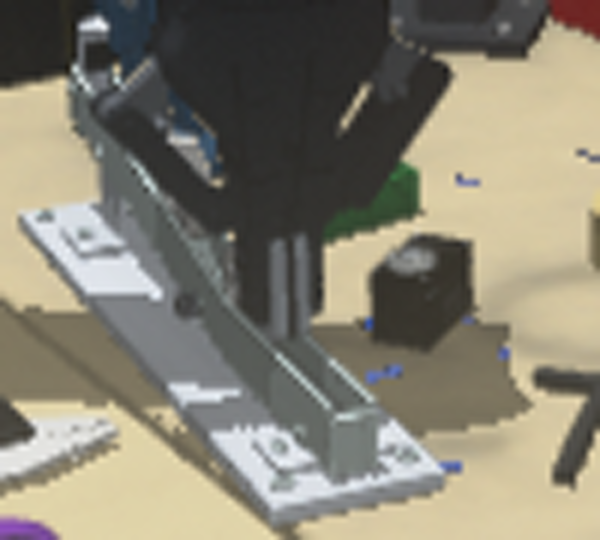

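The bearing has left the low end, and the seam at crop (290,335) is centred between the cheeks. Next is the incline.

Request:
{"name": "arm_command", "arguments": {
  "series": [
    [[0, 0, 0, 4, 0, 0, 1], [0, 0, 0, 4, 0, -0.5, 1], [0, 0, 0, 4, 0, -1, 1], [0, 0, 0, 4, 0, -1, 1], [0, 0, 0, 4, 0, -1, 1], [0, 0, 0, 4, 0, -1, 1], [0, 0, 0, 4, 0, -1, 1], [0, 0, 0, 4, 0, -1, 1]]
  ]
}}

```text
time_s: 6.7
tcp_pos: [0.5144, -0.0545, 0.0619]
tcp_rot: [180.0, 0.0, 82.0]
ft_force: [0.2, -0.5, 0.0]
finger_gap: -0.0002
grasp_force: 0.3
```

Request:
{"name": "arm_command", "arguments": {
  "series": [
    [[0, 0, 0, 3, 0, -0.6, 1], [0, 0, 0, 3, 0, -0.6, 1], [0, 0, 0, 3, 0, -0.6, 1], [0, 0, 0, 3, 0, -0.6, 1], [0, 0, 0, 3, 0, -0.6, 1], [0, 0, 0, 3, 0, -0.6, 1], [0, 0, 0, 3, 0, -0.6, 1], [0, 0, 0, 3, 0, -0.6, 1]]
  ]
}}

```text
time_s: 7.5
tcp_pos: [0.5177, -0.0307, 0.0666]
tcp_rot: [-180.0, -0.0, 82.0]
ft_force: [0.5, -0.4, 0.6]
finger_gap: -0.0002
grasp_force: 0.4
```

Run:
```python
from h import *
s=status.state();print(s['tcp_pos'],mag(s['tcp_pos']),s['ft_force'])
a=cap('top','t4.png');b=cap('side','s4.png')
A=cv2.resize(a['color'][175:220,175:309],None,fx=5.5,fy=5.5,interpolation=cv2.INTER_CUBIC)
B=cv2.resize(b['color'][170:225,185:319],None,fx=5.5,fy=5.5,interpolation=cv2.INTER_CUBIC)
cv2.imwrite('pics/c4.png',np.vstack([A,B]))
```

```text
[ 0.51769322 -0.03071599  0.06661753] (np.float64(-0.0332), np.float64(-0.002)) [ 0.46309516 -0.37390189  0.57732238]
```

View pics/c4.png

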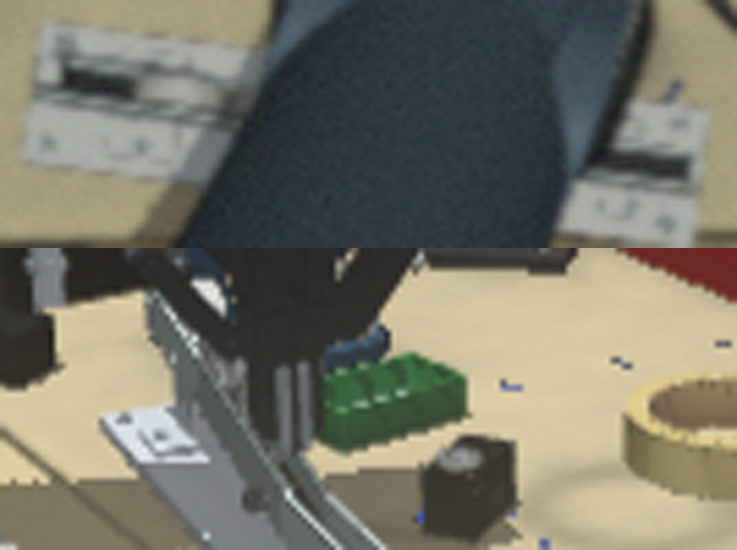

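Lower half of the picture: the fingers follow in the gutter, with the seam foot at about (292,440). Upper half: the left edge of row bearing 2 has moved from the equivalent of 188 to 135, so the row is about 22 mm up. That puts the new bearing about 50 mm up.

Request:
{"name": "arm_command", "arguments": {
  "series": [
    [[0, 0, 0, 2, 0, -0.4, 1], [0, 0, 0, 2, 0, -0.4, 1], [0, 0, 0, 2, 0, -0.4, 1], [0, 0, 0, 2, 0, -0.4, 1], [0, 0, 0, 2, 0, -0.4, 1], [0, 0, 0, 2, 0, -0.4, 1], [0, 0, 0, 2, 0, -0.4, 1], [0, 0, 0, 2, 0, -0.4, 1]]
  ]
}}

```text
time_s: 8.4
tcp_pos: [0.5199, -0.0149, 0.0698]
tcp_rot: [-180.0, -0.0, 82.0]
ft_force: [-0.5, -0.5, 0.7]
finger_gap: 0.0001
grasp_force: 0.1
```

```bash
cat > m.py <<'E'
from h import *
import sys
# left edge of row bearing 2 in top view along gutter line, height ~ centre +10
def prof(a,z=.085):
    g=cv2.cvtColor(a['color'],cv2.COLOR_BGR2GRAY).astype(np.float32);xs=np.arange(.03,.15,.004);o=[]
    for x in xs:
        p=np.array([*(c0+d*x),z]);u,v=proj(a,p);o.append(cv2.getRectSubPix(g,(1,1),(float(u),float(v)))[0,0])
    return xs,np.array(o).astype(int)
s=status.state();print(mag(s['tcp_pos']),s['tcp_pos'][2],s['ft_force'])
for f in ['t0.png','t4.png']:print(f,prof(dict(np.load(f'pics/{f}.npz')))[1])
a=cap('top',sys.argv[1]);x,o=prof(a);print('now',o);print((x*1000).astype(int))
E
python3 m.py t5.png
```

```text
(np.float64(-0.0173), np.float64(-0.002)) 0.06980789718198342 [-0.49919902 -0.50958378  0.67465902]
t0.png [108  84  91 113 129 141 147 145 137 124 108  73  44  44  42  40  41  40
  40  40  43  36  36  33  99 144 136 125 133 134]
t4.png [ 43  44  38  39  63  83  73  91 126 143 157 166 167 160 150 133  94  54
  49  48  46  45  46  40 115 166 158 144 154 154]
now [ 53  53  54  49  50  47  44  46  43  36  48  91 124 140 152 166 167 161
 152 132 100  53  47  38 114 165 156 142 155 155]
[ 30  34  38  42  46  50  54  58  62  66  70  74  78  82  86  90  94  98
 102 106 110 114 118 122 126 130 134 138 142 146]
```

Request:
{"name": "arm_command", "arguments": {
  "series": [
    [[0, 0, 0, 1, 0, -0.2, 1], [0, 0, 0, 1, 0, -0.2, 1], [0, 0, 0, 1, 0, -0.2, 1], [0, 0, 0, 1, 0, -0.2, 1], [0, 0, 0, 1, 0, -0.2, 1], [0, 0, 0, 0, 0, 0, 1]]
  ]
}}

```text
time_s: 9.05
tcp_pos: [0.5206, -0.0101, 0.0708]
tcp_rot: [180.0, -0.0, 82.0]
ft_force: [-0.0, -0.0, 0.7]
finger_gap: 0.0001
grasp_force: 0.1
```

```bash
python3 m.py t6.png | grep -v png
python3 - <<'E'
from h import *
b=cap('side','s6.png')
cv2.imwrite('pics/c6.png',cv2.resize(b['color'][160:225,195:275],None,fx=8,fy=8,interpolation=cv2.INTER_CUBIC))
E
```

```text
(np.float64(-0.0124), np.float64(-0.002)) 0.07079600997740067 [-0.024139   -0.04593395  0.71146169]
  40  40  43  36  36  33  99 144 136 125 133 134]
  49  48  46  45  46  40 115 166 158 144 154 154]
now [ 54  54  53  51  51  48  48  48  47  44  43  42  62 112 137 149 164 168
 165 152 138 110  63  40 115 166 158 143 154 157]
[ 30  34  38  42  46  50  54  58  62  66  70  74  78  82  86  90  94  98
 102 106 110 114 118 122 126 130 134 138 142 146]
```

View pics/c6.png

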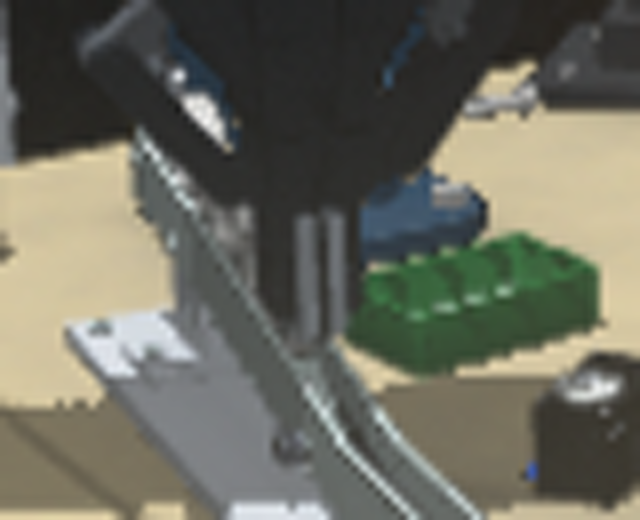

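The side crop shows the tips still centred, with the seam foot at (310,335). The row moves with them at no noticeable force. Next I'll advance slowly, watching the force.

Request:
{"name": "arm_command", "arguments": {
  "series": [
    [[0, 0, 0, 0.5, 0, -0.1, 1], [0, 0, 0, 0.5, 0, -0.1, 1], [0, 0, 0, 0.5, 0, -0.1, 1], [0, 0, 0, 0.5, 0, -0.1, 1], [0, 0, 0, 0.5, 0, -0.1, 1], [0, 0, 0, 0.5, 0, -0.1, 1]]
  ]
}}

```text
time_s: 9.75
tcp_pos: [0.521, -0.0072, 0.0714]
tcp_rot: [180.0, -0.0, 82.0]
ft_force: [-0.2, -1.2, 0.4]
finger_gap: 0.0002
grasp_force: 0.3
```

```bash
python3 m.py t7.png | grep -A1 -e now -e float
```

```text
(np.float64(-0.0094), np.float64(-0.002)) 0.07140222330635407 [-0.20296384 -1.24628984  0.42411384]
t0.png [108  84  91 113 129 141 147 145 137 124 108  73  44  44  42  40  41  40
--
now [ 55  52  54  53  54  51  52  50  49  44  44  44  40  63 115 138 156 170
 165 159 149 134 102  49 115 166 156 144 154 156]
```

Request:
{"name": "arm_command", "arguments": {
  "series": [
    [[0, 0, 0, 0.5, 0, -0.1, 1], [0, 0, 0, 0.5, 0, -0.1, 1], [0, 0, 0, 0.5, 0, -0.1, 1], [0, 0, 0, 0, 0, 0, 1]]
  ]
}}

```text
time_s: 10.2
tcp_pos: [0.5212, -0.0056, 0.0717]
tcp_rot: [-180.0, -0.0, 82.0]
ft_force: [-0.8, 0.8, -0.3]
finger_gap: -0.0004
grasp_force: 0.2
```

```bash
python3 m.py t8.png | grep -A1 -e now -e float
```

```text
(np.float64(-0.0078), np.float64(-0.002)) 0.07167897708754226 [-0.80230132  0.76852891 -0.31372506]
t0.png [108  84  91 113 129 141 147 145 137 124 108  73  44  44  42  40  41  40
--
now [ 55  56  56  56  56  55  50  51  53  46  47  46  42  43  85 129 148 164
 169 160 152 143 119  67 116 167 156 143 153 156]
```

Request:
{"name": "arm_command", "arguments": {
  "series": [
    [[0, 0, 0, 0.5, 0, -0.1, 1], [0, 0, 0, 0.5, 0, -0.1, 1], [0, 0, 0, 0, 0, 0, 1]]
  ]
}}

```text
time_s: 10.55
tcp_pos: [0.5213, -0.0046, 0.0719]
tcp_rot: [-180.0, -0.0, 82.0]
ft_force: [-0.1, -0.3, -0.2]
finger_gap: -0.0002
grasp_force: 0.2
```

```bash
python3 m.py t9.png | grep -A1 -e now -e float
```

```text
(np.float64(-0.0069), np.float64(-0.002)) 0.07188479868604149 [-0.10122664 -0.31715218 -0.24545871]
t0.png [108  84  91 113 129 141 147 145 137 124 108  73  44  44  42  40  41  40
--
now [ 56  56  56  54  55  52  53  49  50  48  45  46  42  38  60 118 144 162
 169 161 154 144 128  83 117 165 157 140 153 155]
```

Request:
{"name": "arm_command", "arguments": {
  "series": [
    [[0, 0, 0, -1, 0, 0.2, 1], [0, 0, 0, -1, 0, 0.2, 1], [0, 0, 0, -2, 0, 0.3, 1], [0, 0, 0, -2, 0, 0.3, 1], [0, 0, 0, -2, 0, 0.3, 1], [0, 0, 0, -3, 0, 0.3, 1], [0, 0, 0, -3, 0, 0.3, 1], [0, 0, 0, -3, 0, 0.3, 1]]
  ]
}}

```text
time_s: 11.4
tcp_pos: [0.5189, -0.0218, 0.0697]
tcp_rot: [-180.0, -0.0, 82.0]
ft_force: [0.4, -0.1, -0.7]
finger_gap: -0.0003
grasp_force: 0.0
```

```bash
python3 m.py t10.png | grep -A1 -e now -e float
```

```text
(np.float64(-0.0243), np.float64(-0.002)) 0.06966236063073812 [ 0.38612241 -0.10120703 -0.70472073]
t0.png [108  84  91 113 129 141 147 145 137 124 108  73  44  44  42  40  41  40
--
now [ 52  49  50  47  44  43  39  48  86 113 120  91 102 131 144 157 166 168
 158 145 124  85  46  37 114 165 158 142 153 155]
```

The row held at the predicted caught position: its edge is at 112 mm, and it would be at about 102 mm if it had followed the fingers. Clearing the tool.

Request:
{"name": "arm_command", "arguments": {
  "series": [
    [[0, 0, 0, -5, 0, 0, 1], [0, 0, 0, -8, 0, 0, 1], [0, 0, 0, -8, 0, -5, 1], [0, 0, 0, -8, 0, -15, 1], [0, 0, 0, -5, 0, -30, 1], [0, 0, 0, 0, 0, -30, 1], [0, 0, 0, 0, -30, -30, 1], [0, 0, 0, 0, -40, -20, 1]]
  ]
}}

```text
time_s: 12.25
tcp_pos: [0.4462, -0.0468, 0.2018]
tcp_rot: [179.8, 0.0, 81.9]
ft_force: [-0.8, -0.1, 1.1]
finger_gap: 0.0001
grasp_force: 0.0
```

Request:
{"name": "arm_command", "arguments": {
  "series": [
    [[0, 0, 0, -40, 0, -10, 1], [0, 0, 0, -40, 0, 0, 1], [0, 0, 0, -40, 0, 0, 1], [0, 0, 0, -40, 0, 0, 1], [0, 0, 0, -20, 0, 0, 1], [0, 0, 0, 0, 0, 0, 1], [0, 0, 0, 0, 0, 0, 1], [0, 0, 0, 0, 0, 0, 1]]
  ]
}}

```text
time_s: 13.05
tcp_pos: [0.4201, -0.2228, 0.2096]
tcp_rot: [-180.0, -0.1, 82.1]
ft_force: [-0.1, 1.0, 0.2]
finger_gap: 0.0004
grasp_force: 0.0
```

```bash
python3 m.py t11.png | grep -A1 -e now -e float
python3 - <<'E'
from h import *
b=cap('side','s11.png');a=dict(np.load('pics/t11.png.npz'))
A=cv2.resize(a['color'][175:220,175:309],None,fx=5,fy=5,interpolation=cv2.INTER_CUBIC)
B=cv2.resize(b['color'][160:230,190:324],None,fx=5,fy=5,interpolation=cv2.INTER_CUBIC)
cv2.imwrite('pics/c11.png',np.vstack([A,B]))
E
```

```text
(np.float64(-0.237), np.float64(-0.0718)) 0.2095677904357586 [-0.05770691  1.03846366  0.16901373]
t0.png [108  84  91 113 129 141 147 145 137 124 108  73  44  44  42  40  41  40
--
now [122  98 104 128 144 161 165 164 153 140 122  90  99 127 142 153 164 165
 154 144 122  82  46  32 113 162 153 140 152 153]
```

View pics/c11.png

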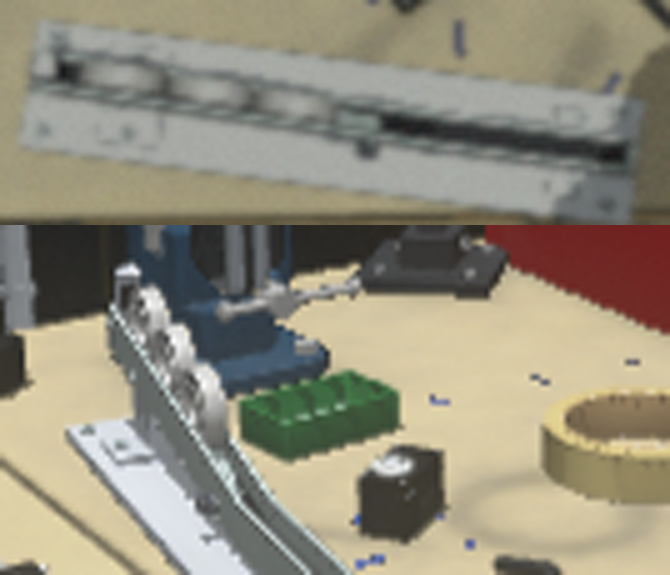

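The last picture shows all three bearings in a row above the catch: top half at (118,72), (210,88) and (298,105). The catch blade stands up behind them at (358,118), the shelf is empty and the bystanders have not moved.

```bash
python3 -c "
from station import bot
print(bot.hand_in())"
```

```text
the job is handed in; nothing more can be done
None
```

The new bearing is loaded: in the last pictures all three rest against the raised catch, the robot is clear and the bystanders look undisturbed; the job is handed in, but no verdict was returned.

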